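Seat the pump head on its dock pin

ROBOT

A 7-joint arm with a two-finger parallel gripper is mounted at the origin on the work surface. World frame = base frame: x ahead of the robot, y to its left, z up, the work surface at z = 0. Lengths are in m, angles in rad, forces in N, time in s.
With the tool pointing down it reaches from about 0.4 to 0.85 m from the base axis. Payload 4.5 kg.
Tool frame: the origin (TCP) lies between the finger pads; the fingertips stand 19 mm ahead of it and the grasp point (between the pads) is the TCP (r.tips_ahead is the distance from the TCP to the fingertips, in m); z points along the fingers, y is the line along which they close (so a half turn about z gives the same grasp; the last joint's range is limited). The gripper opens to 88 mm and grips with 3 to 60 N. Pads are 18 mm wide; open, the fingers measure 123 mm over their backs; the gripper's body (75 mm by 187 mm) begins 45 mm behind the grasp point.
Start: joints at [-1.28, 0.689, -0.195, 1.565, 0.157, 0.902, -0.215], TCP at [0.159, 0.605, 0.258] pointing down, gripper open.
Joint ranges: [-3.01, 3.01], [-0.46, 2.08], [-1.47, 1.51], [0.13, 2.56], [-1, 4.14], [0.04, 2.09], [-2.66, 2.66]. Speed limits (rad/s): [2.57, 2.57, 3.14, 3.14, 3.14, 3.14, 3.14].

INTERFACE

Orientations are given as a unit quaternion [x, y, z, w].
In Python, from plant import r, cams, models gives the robot as it stands. The module is installed in compiled form; this text tells all that it offers.
- The arm moves only by the tool jog_arm, never from a script. Its arguments are lists of equal length, an entry for each row: "turn": the turn, a rotation vector about the tool's x, y, z in rad, a list of three; "translation": the shift along the tool's x, y, z in m, a list of three; "grip": the closure, from 0 (fully open) to 1 (shut). In form: {"turn": [[ax, ay, az], ...], "translation": [[tx, ty, tz], ...], "grip": [grip, ...]}. A call has 1 to 20 rows; each row is the pose to reach, as a shift and turn from the pose commanded when the call began, along the tool's axes at that moment; what a row does not reach only later rows make up. A row lasts 1/8 s, in which the tool goes at most 62.5 mm and 10.7 degrees, less where a joint would pass 70% of its speed; a pose out of reach is approached as far as the arm can. A call with a gripper value outside its range is refused whole. The fingers move at their own pace and stop on an object; "force" is the grip in N (left out, the last holds). Time passes only in rows, so rows that repeat a pose let the fingers close. It gives the time, the measured TCP pose, the force, the opening and the grip force at its end, in the units of the state.
- r.get_state(): the state, without advancing time (a new reading comes with each control period).
- cams.snapshot(name): name is "scene" or "top"; returns the picture (400x640x3 uint8, red, green, blue); there is no depth.
- cams.camera_params(name): a dict with "fx", "fy", "cx", "cy" (pixels), "eye" and "orientation" of the camera in the world. Camera axes: x right, y up, looking along -z (the intrinsics and any distortion apply to the point x, -y, -z); pixel columns grow to the right and rows downward; lengths in m; the calibration is good to about 2 mm. A picture is of the moment at which its call begins. camera_params takes no time and is no camera call.
- r.finish_job(): hands the job in; it is judged then, once.
Trained networks look in the newest picture that a camera, given by its name, has taken for a name from the list of things; names that differ only in an ending like _2 or _b are one class to them, and where a whole thing is asked for, a point or a joint stands for the part that bears it (a point fixed in the world has none). Each returns a list of dicts, best first, with "p" (0 to 1); they miss things now and then, are a little off and sometimes report something else, mostly with a low value. They report only what shows in the picture. A call takes as long as a camera call. They do not tell look-alikes from the thing itself.
- models.find_in(camera, name): "position" ([x, y, z] in m, in world coordinates, good to about 4 mm: the middle of the surface that is visible of it).
- models.masks_of(camera, name): "pixels" (400x640 bool, what is visible of it).
- models.place_of(camera, name): "position" ([x, y, z] in m, in world coordinates, good to about 4 mm: a listed point, or the origin of a listed thing).
The state is a dict: "clock": time; "q": joint angles; "qd": joint speeds; "joint_torque": joint torques, N m; "tool_pos": TCP position; "eef_rot": TCP orientation; "contact_force": force on the tool from outside, world axes, zero at the start; "moment": the same for the moment, N m; "opening": opening from 0.0 (shut) to 1.0 (fully open); "finger_force": force on a finger pad.
Only numpy, scipy, OpenCV 4.12 (cv2) and the standard library are available. Lean on these libraries where they do the work, as an engineer would, in place of code of your own. Each camera call takes 0.05 s, during which the arm holds its last target. There are 200 camera calls.

TASK

Mount the loose pump head on the steel dock: put its foot plate square along the dock's fence, pump over the dock's long end, and feel it along, lightly, until the hole in the plate drops over the locating pin and the plate lies fully home, flat on the base; then let go. Never press hard on the pin or the dock, and leave the beaker, jar and screwdriver alone.

Things in the scene. Friction and masses are not known exactly. Their poses are not given: they have to be found in the camera images.
- dock: Fixed stainless dock. Base plate 200 x 90 mm, 12 mm thick; origin on its underside, below the middle of a slot. x runs along the dock: the base reaches from x = -125 mm (long end) to +75 mm, and y from -45 to +45 mm. A fence 12 mm thick runs the whole length on the +y side: inner face at y = +31.5 mm, top at z = 32 mm.
- dock_slot (a point): Middle of the dock's slot, on the base's top face (12 mm above the dock's origin; axes as the dock). One fixed steel locating pin, 10 mm diameter, 14 mm tall, tip chamfered 1 mm, stands in the slot at y = 0 but anywhere from x = -18 to +18 mm: it was clamped there by hand, is not measured and does not move. Find it by eye and feel.
- pump: Loose pump head, 0.3 to 0.6 kg. Steel foot plate 140 x 60 x 6 mm (x, y, z); origin at the centre of its underside, z up. Black housing 40 x 40 mm centred at x = -25, y = 0, from z = 6 to 62 mm (grip it there); a clear rotor cover juts 12 mm from its -y side, 36 mm wide, z = 11 to 43 mm. Mounted, its x and y point along the dock's x and y, housing over the dock's long (-x) end.
- pump_hole (a point): Centre of the one hole (14 mm diameter, right through) in the foot plate, on the plate's underside: at x = +33 mm, y = 0, z = 0 of the pump; axes as the pump. Above the dock's origin it is 26 mm high when riding on the pin's tip and 12 mm when fully home. With the hole centred on the pin, 1.5 mm is left between plate and fence.
- beaker: Bystander: open glass beaker, 60 mm wide, 70 mm tall, origin under its centre. Leave alone.
- jar: Bystander: closed jar with a cap, 52 mm wide, 85 mm tall, origin under its centre. Leave alone.
- driver: Bystander: screwdriver lying flat, 170 mm long. Leave alone.
Things that resemble listed ones, but are neither listed nor needed, are in the scene too. What is shaped like the pump but purple is not meant.

How it is judged:
On the way, in this order (a step that is already met when the one before it is completed fails the run):
1. the pump head is lifted off the bench (height (world z) of pump above 0.03 m), for 0.2 s.
2. the foot plate's hole is over the pin and the plate is flat on the base, square to the fence (z of pump_hole in the frame of dock between 0.01 and 0.0135 m and x of pump_hole in the frame of dock between -0.021 and 0.021 m and y of pump_hole in the frame of dock between -0.004 and 0.004 m and x of pump in the frame of dock below -0.01 m and angle between pump's own z axis and vertical below 0.03 rad and angle between the x axis of pump and the x axis of dock, either way round below 0.06 rad), for 0.2 s.
At the end, for the whole second after the job is handed in: Foot plate flat on the dock base (hole underside within 1.5 mm of its top, tilt under 0.03 rad), pin in the hole (hole within 21 mm of the slot middle lengthwise, 4 mm across), along the fence within 0.06 rad, housing towards the long end, released and at rest (all of step 2 and linear speed of pump below 0.01 m/s and angular speed of pump below 0.1 rad/s); the robot touches nothing.
It fails at once if the pump head presses or strikes the dock or its pin with more than 50 N (contact force between pump and dock above 50 N).
It fails at once if the beaker is moved more than 20 mm (distance of beaker from where it was at the start of the episode above 0.02 m).
It fails at once if the jar is moved more than 20 mm (distance of jar from where it was at the start of the episode above 0.02 m).
It fails at once if the driver is moved more than 20 mm (distance of driver from where it was at the start of the episode above 0.02 m).
It also fails if it takes over 67 s, if anything falls off the work surface, if the arm or the gripper's body presses on something with over 40 N, if the wrist force passes 120 N, or if a joint passes its speed limit or range.

## Working session

There is one attempt and no reset: what is moved stays moved. The work goes in short steps, Python scripts to look and compute and a tool call to move; the robot and the scene stay as the last step left them, time stands still between calls to the robot, and variables do not carry over. Pictures are saved under pics/ and viewed, at most 10 in all, crops included, and the job is handed in when it is done.

Besides the shell and the picture viewer there is one more tool, called by a JSON object that holds its "op" and its "data". jog_arm: Moves the arm, as the interface text tells. Its arguments: {"type":"object","properties":{"turn":{"type":"array"},"translation":{"type":"array"},"grip":{"type":"array"},"force":{"type":"number"}},"required":["turn","translation","grip"]}

```bash
mkdir -p pics; cat > h.py <<'E'
import numpy as np, cv2
from scipy.spatial.transform import Rotation as R
from plant import r, cams, models
def cp(n):
    p=cams.camera_params(n); o=p['orientation']
    return p, (R.from_quat(o).as_matrix() if np.size(o)==4 else np.array(o)), np.array(p['eye'])
def proj(n,X):
    p,M,e=cp(n); c=(np.atleast_2d(X)-e)@M
    return np.c_[p['cx']+p['fx']*c[:,0]/-c[:,2], p['cy']-p['fy']*c[:,1]/-c[:,2]]
def ray(n,uv):
    p,M,e=cp(n); d=np.array([(uv[0]-p['cx'])/p['fx'],-(uv[1]-p['cy'])/p['fy'],-1.]); return e,M@d
def onz(n,uv,z):
    e,d=ray(n,uv); return e+d*(z-e[2])/d[2]
E
python3 - <<'E'
from h import *
for n in ['scene','top']:
    cv2.imwrite(f'pics/{n}0.png',cams.snapshot(n)[:,:,::-1]); print(cams.camera_params(n))
    for t in ['dock','dock_slot','pump','pump_hole','beaker','jar','driver']:
        for d in models.place_of(n,t)[:3]: print(n,t,np.round(d['position'],3),round(d['p'],2))
print(r.get_state())
E
```

```text
{'fx': 370.68734806645705, 'fy': 370.68734806645705, 'cx': 317.7273838002279, 'cy': 198.27999529341645, 'eye': array([ 0.89911733, -0.46817378,  0.71547641]), 'orientation': array([0.29864159, 0.1043159 , 0.31923461, 0.89332002])}
scene dock [ 0.611  0.187 -0.001] 0.66
scene dock_slot [0.611 0.186 0.012] 0.85
scene pump [ 0.584 -0.192  0.002] 0.92
scene pump [ 0.6   -0.333  0.005] 0.58
scene pump [ 0.789 -0.209 -0.002] 0.58
scene pump_hole [ 0.763 -0.187  0.   ] 0.92
scene pump_hole [ 0.611 -0.189  0.001] 0.84
scene pump_hole [ 0.626 -0.354  0.001] 0.72
scene beaker [ 0.735 -0.017 -0.004] 0.87
scene driver [0.391 0.209 0.001] 0.71
{'fx': 395.40408558440583, 'fy': 395.40408558440583, 'cx': 319.77324246978884, 'cy': 198.11689295634238, 'eye': array([ 0.38957202, -0.05887594,  0.83724642]), 'orientation': array([-0.09058946,  0.0906858 ,  0.71194641, -0.69043606])}
top dock [0.614 0.188 0.003] 0.55
top dock_slot [0.613 0.189 0.011] 0.97
top pump [ 0.58  -0.186 -0.   ] 0.96
top pump [ 0.6   -0.329 -0.002] 0.91
top pump [ 0.786 -0.207 -0.003] 0.76
top pump_hole [ 0.766 -0.187  0.001] 0.9

[... 194 characters left out ...]
ck': 0.8, 'q': array([-1.28021547,  0.68905852, -0.19459593,  1.56530777,  0.15732321,
        0.90253548, -0.21509076]), 'qd': array([ 0.00040492,  0.00015338,  0.00104797,  0.00223194,  0.00106653,
        0.00079444, -0.00043442]), 'joint_torque': array([-2.71045647e-04, -5.27435911e+01, -1.26715232e+00, -1.53738213e+01,
       -5.18942031e-02, -9.20210841e-04,  3.38794268e-05]), 'tool_pos': array([0.15871862, 0.60452288, 0.25776645]), 'eef_rot': array([1.28016265e-01, 9.91772068e-01, 3.77669116e-05, 1.42874514e-05]), 'contact_force': array([-0.56261749,  0.55798807, -0.82116752]), 'moment': array([-0.03707062, -0.01110764, -0.03506293]), 'finger_force': 0.0, 'opening': 1.001967977167604}
```

View pics/scene0.png

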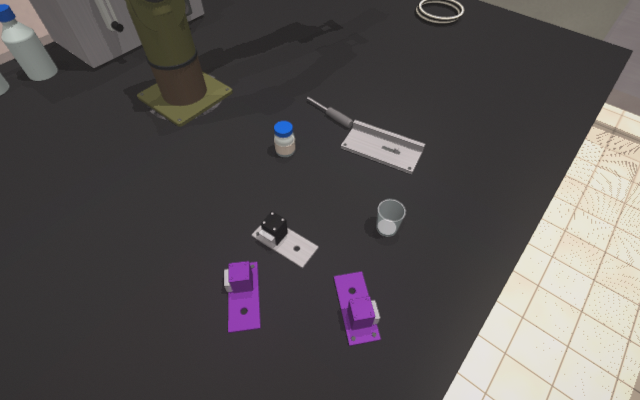

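View pics/top0.png

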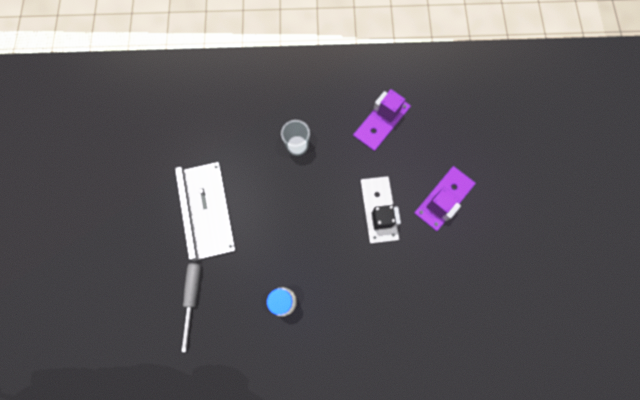

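The real pump (white plate, black housing) is at top-view pixel (380,210), its hole at (377,194). The dock is at (205,210) with the fence on its left (+y) and the pin near (204,195). The purple look-alikes are at (382,120) and (446,198), the beaker at (296,138), the jar at (281,302) and the driver at (190,300). Next I'll measure the edges more closely.

```bash
python3 - <<'E'
from h import *
im=cv2.imread('pics/top0.png'); sc=cv2.imread('pics/scene0.png')
up=lambda a,s:cv2.resize(a,None,fx=s,fy=s,interpolation=cv2.INTER_CUBIC)
a=up(im[155:265,165:245],5); b=up(im[170:250,350:410],5)
c=up(sc[115:175,335:430],4);d=up(sc[205:270,245:325],4)
W=np.zeros((600,800,3),np.uint8)
W[:550,:400]=a; W[0:260,400:720]=d; W[300:540,400:780]=c
cv2.imwrite('pics/z0.png',W)
# rectify: bright blobs onto plane z
for n,g,boxs in [('top',im,{'pump':(350,170,410,250,.006),'dock':(165,155,245,265,.012)}),('scene',sc,{'pump':(245,205,325,270,.006),'dock':(335,115,430,175,.012)})]:
  for k,(x0,y0,x1,y1,z) in boxs.items():
    m=(g[y0:y1,x0:x1].min(2)>110).astype(np.uint8)
    C=max(cv2.findContours(m,0,1)[0],key=cv2.contourArea)[:,0]+[x0,y0]
    P=np.array([onz(n,p,z)[:2] for p in C],np.float32)
    rc=cv2.minAreaRect(P*1000); print(n,k,np.round(rc[0],1),np.round(rc[1],1),round(rc[2],1),np.round(cv2.boxPoints(rc)).tolist())
E
```

```text
top pump [ 581.3 -194.1] [145.4  74.4] 5.1 [[506.0, -163.0], [512.0, -238.0], [657.0, -225.0], [650.0, -151.0]]
top dock [593.3 187.1] [213.5  99.7] 11.7 [[479.0, 214.0], [499.0, 117.0], [708.0, 160.0], [688.0, 258.0]]
scene pump [ 580.9 -190.8] [141.4  61. ] 4.9 [[508.0, -166.0], [513.0, -227.0], [654.0, -215.0], [649.0, -154.0]]
scene dock [591.5 176.4] [201.1  79.5] 11.8 [[485.0, 195.0], [501.0, 117.0], [698.0, 158.0], [682.0, 236.0]]
```

View pics/z0.png

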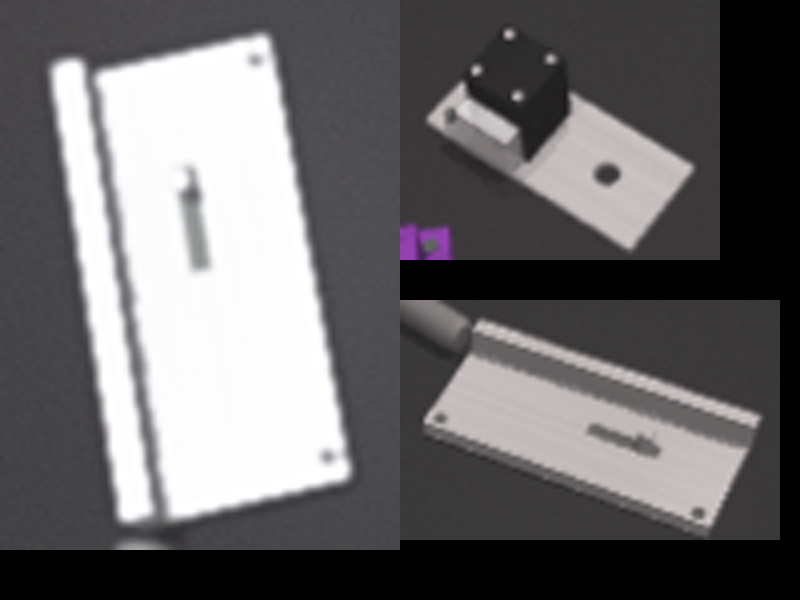

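The zoom shows the pin near the +x end of the slot. It is at about (192,182) in the left panel and (648,440) in the lower right. The pump's hole is at (607,174) in the upper right. I'll fit poses from the corners.

```bash
cat > fit.py <<'E'
from h import *
from scipy.optimize import least_squares
f=lambda u,v,ox,oy,x0,y0,s:((u-ox+.5)/s-.5+x0,(v-oy+.5)/s-.5+y0)
D=lambda u,v:('scene',f(u,v,400,300,335,115,4)); T=lambda u,v:('top',f(u,v,0,0,165,155,5)); P=lambda u,v:('scene',f(u,v,400,0,245,205,4))
dock=[(D(424,424),(-125,-45,12)),(D(710,526),(75,-45,12)),(D(762,417),(75,43.5,32)),(D(478,320),(-125,43.5,32)),
 (T(271,35),(75,-45,12)),(T(351,480),(-125,-45,12)),(T(50,62),(75,43.5,32)),(T(119,523),(-125,43.5,32))]
pump=[(P(426,120),(-70,-30,6)),(P(631,250),(70,-30,6)),(P(694,166),(70,30,6)),(P(607,174),(33,0,6))]
def w(p,L): return np.r_[p[:2],p[3] if len(p)>3 else 0]+R.from_euler('z',p[2]).apply(np.array(L)/1000)
def fit(S,p0):
    g=lambda p:np.concatenate([(proj(n,w(p,L))[0]-uv) for (n,uv),L in S])
    s=least_squares(g,p0); return s.x,s.fun.reshape(-1,2)
def tri(obs):
    A=[];b=[]
    for n,uv in obs:
        e,d=ray(n,uv); d/=np.linalg.norm(d); M=np.eye(3)-np.outer(d,d); A.append(M); b.append(M@e)
    return np.linalg.lstsq(np.vstack(A),np.hstack(b),rcond=None)[0]
E
python3 - <<'E'
from fit import *
np.set_printoptions(precision=4,suppress=True)
p,e=fit(dock,[.61,.19,.2,0]); print('dock4',p,np.degrees(p[2]),abs(e).max()); p,e=fit(dock,[.61,.19,.2]); print('dock',p,np.degrees(p[2]));print(e)
im=cv2.imread('pics/top0.png')
# top-view pump corners: bright mask with approxPoly
q,e=fit(pump,[.58,-.19,.09]); print('pump scene',q,np.degrees(q[2]));print(e)
print('top proj of corners, hole, housing top', proj('top',np.array([w(q,L) for L in [(-70,-30,6),(70,-30,6),(70,30,6),(-70,30,6),(33,0,6),(-25,0,62)]])))
cv2.imwrite('pics/z1.png',cv2.resize(im[170:250,355:405],None,fx=7,fy=7,interpolation=cv2.INTER_CUBIC))
for uv in [T(192,200),T(190,190),T(180,178)]: 
    for z in (.012,.026): print('pin',z,R.from_euler('z',-p[2]).apply(onz('top',uv[1],z)-np.r_[p[:2],0]))
uv=D(648,436)[1]
for z in (.012,.019,.026): print('pin sc',z,R.from_euler('z',-p[2]).apply(onz('scene',uv,z)-np.r_[p[:2],0]))
print('expected pin centers top/scene zoom px')
for x in (6,10,14,18):
  for z in (12,26):
    P0=w(p,(x,0,z)); a=proj('top',P0)[0]; b=proj('scene',P0)[0]
    print(x,z,(a-[165,155]+.5)*5,(b-[335,115]+.5)*4+[400,300])
E
```

```text
dock4 [ 0.6142  0.1893  0.2019 -0.0019] 11.569790671585814 0.8429115327772365
dock [0.6141 0.1885 0.2017] 11.553926978008372
[[-0.3264 -1.1137]
 [-0.0638 -0.048 ]
 [-0.2563 -0.6163]
 [ 0.4839 -0.6118]
 [-0.371   0.1813]
 [-0.4582 -0.8701]
 [ 0.8977  0.5611]
 [ 0.8314 -0.6767]]
pump scene [ 0.5814 -0.1908  0.0889] 5.094519115970201
[[-0.0466  0.1352]
 [-0.1351 -0.0958]
 [ 0.1335  0.1886]
 [ 0.0523 -0.2211]]
top proj of corners, hole, housing top [[398.8564 238.6235]
 [388.0994 176.0044]
 [361.1527 179.1231]
 [370.7874 241.9942]
 [377.2518 193.6436]
 [385.5744 213.9319]]
pin 0.012 [0.0083 0.0001 0.012 ]
pin 0.026 [ 0.0036 -0.0033  0.026 ]
pin 0.012 [0.013  0.0002 0.012 ]
pin 0.026 [ 0.0082 -0.0031  0.026 ]
pin 0.012 [0.0193 0.0036 0.012 ]
pin 0.026 [0.0144 0.0002 0.026 ]
pin sc 0.012 [0.0131 0.011  0.012 ]
pin sc 0.019 [0.0144 0.0039 0.019 ]
pin sc 0.026 [ 0.0157 -0.0032  0.026 ]
expected pin centers top/scene zoom px
6 12 [193.4827 205.4664] [632.4966 443.4865]
6 26 [183.9876 196.9084] [636.0696 428.3354]
10 12 [192.0373 196.7943] [638.2277 445.5469]
10 26 [182.5302 188.1071] [641.8714 430.4023]
14 12 [190.5953 188.1422] [643.9718 447.6119]
14 26 [181.0763 179.3265] [647.6865 432.474 ]
18 12 [189.1567 179.5102] [649.7289 449.6817]
18 26 [179.6258 170.5666] [653.515  434.5505]
```

View pics/z1.png

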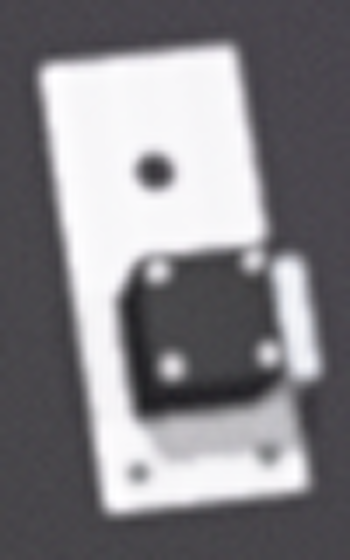

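Poses agree across the views: pump about (0.581,-0.190) at 5.1°, dock about (0.614,0.188) at 11.6°, pin at dock x of about +14 mm. I'll grip the housing with the fingers closing along the pump's x.

```bash
cat >> fit.py <<'E'
def mv(pos,yaw,s=None):
    """tool y along +-(cos yaw, sin yaw), z down: translation and turn in tool axes"""
    s=s or r.get_state(); M=R.from_quat(s['eef_rot']); best=None
    for k in (0,np.pi):
        y=np.array([np.cos(yaw+k),np.sin(yaw+k),0]); z=np.array([0,0,-1.]); G=R.from_matrix(np.c_[np.cross(y,z),y,z])
        rv=(M.inv()*G).as_rotvec()
        if best is None or np.linalg.norm(rv)<np.linalg.norm(best): best=rv
    return np.round(M.inv().apply(np.array(pos)-s['tool_pos']),4),np.round(best,4),np.round(M.as_matrix(),3).tolist()
E
python3 - <<'E'
from fit import *
U=lambda u,v:('top',f(u,v,0,0,355,170,7))
ptop=[(U(240,44),(70,-30,6)),(U(37,65),(70,30,6)),(U(105,516),(-70,30,6)),(U(312,490),(-70,-30,6)),(U(155,171),(33,0,6))]
q,e=fit(pump+ptop,[.58,-.19,.09]); print(q,abs(e).max()); q4,_=fit(pump+ptop,[.58,-.19,.09,0]); print(q4)
print('hole tri',tri([P(607,174),U(155,171)]))
hs=w(q,(-25,0,44)); print(hs)
print(mv([hs[0],hs[1],.16],q[2]))
E
```

```text
[ 0.58077078 -0.19013993  0.08516734] 1.1397195047738364
[ 0.58074668 -0.19009481  0.08571282 -0.00098444]
hole tri [ 0.61384036 -0.18719397  0.00382853]
[ 0.55586139 -0.19226654  0.044     ]
(array([-0.5864, -0.6698,  0.0977]), array([ 1.0000e-04, -0.0000e+00,  1.2289e+00]), [[-0.967, 0.254, 0.0], [0.254, 0.967, 0.0], [-0.0, 0.0, -1.0]])
```

{"op": "jog_arm", "data": {"turn": [[0,0,1.229],[0,0,1.229],[0,0,1.229],[0,0,1.229],[0,0,1.229],[0,0,1.229],[0,0,1.229],[0,0,1.229],[0,0,1.229],[0,0,1.229],[0,0,1.229],[0,0,1.229],[0,0,1.229],[0,0,1.229],[0,0,1.229],[0,0,1.229],[0,0,1.229],[0,0,1.229],[0,0,1.229],[0,0,1.229]], "translation": [[-0.5864,-0.6698,0.0977],[-0.5864,-0.6698,0.0977],[-0.5864,-0.6698,0.0977],[-0.5864,-0.6698,0.0977],[-0.5864,-0.6698,0.0977],[-0.5864,-0.6698,0.0977],[-0.5864,-0.6698,0.0977],[-0.5864,-0.6698,0.0977],[-0.5864,-0.6698,0.0977],[-0.5864,-0.6698,0.0977],[-0.5864,-0.6698,0.0977],[-0.5864,-0.6698,0.0977],[-0.5864,-0.6698,0.0977],[-0.5864,-0.6698,0.0977],[-0.5864,-0.6698,0.0977],[-0.5864,-0.6698,0.0977],[-0.5864,-0.6698,0.0977],[-0.5864,-0.6698,0.0977],[-0.5864,-0.6698,0.0977],[-0.5864,-0.6698,0.0977]], "grip": [0,0,0,0,0,0,0,0,0,0,0,0,0,0,0,0,0,0,0,0]}}

```text
clock: 3.3
tool_pos: [0.5558, -0.1917, 0.1601]
eef_rot: [0.676, 0.737, 0.0, -0.0]
contact_force: [0.1, -0.3, -0.4]
opening: 0.997
finger_force: 0.0
```

```bash
python3 - <<'E'
from fit import *
s=r.get_state(); print(s['clock'],s['q'],s['tool_pos'])
print(mv([.5559,-.1923,.042],.0855))
E
```

```text
3.3 [ 0.29955846  0.76816853 -0.07938449  1.77124618  0.09662858  0.60597233
  0.24874295] [ 0.55576933 -0.19166321  0.16013653]
(array([-7.000e-04,  1.000e-04,  1.181e-01]), array([ 0.    , -0.0002,  0.0003]), [[-0.086, 0.996, 0.0], [0.996, 0.086, 0.0], [0.0, 0.0, -1.0]])
```

{"op": "jog_arm", "data": {"turn": [[0,0,0],[0,0,0],[0,0,0],[0,0,0],[0,0,0],[0,0,0],[0,0,0],[0,0,0],[0,0,0],[0,0,0]], "translation": [[-0.0007,0,0.05],[-0.0007,0,0.09],[-0.0007,0,0.118],[-0.0007,0,0.118],[-0.0007,0,0.118],[-0.0007,0,0.118],[-0.0007,0,0.118],[-0.0007,0,0.118],[-0.0007,0,0.118],[-0.0007,0,0.118]], "grip": [0,0,0,0,1,1,1,1,1,1], "force": 40}}

```text
clock: 4.55
tool_pos: [0.5557, -0.1929, 0.0422]
eef_rot: [0.676, 0.737, -0.0, -0.0]
contact_force: [0.1, 1.2, 4.0]
opening: 0.454
finger_force: 40.0
```

{"op": "jog_arm", "data": {"turn": [[0,0,0],[0,0,0],[0,0,0],[0,0,0],[0,0,0],[0,0,0],[0,0,0]], "translation": [[0,0,-0.01],[0,0,-0.04],[0,0,-0.08],[0,0,-0.12],[0,0,-0.13],[0,0,-0.13],[0,0,-0.13]], "grip": [1,1,1,1,1,1,1]}}

```text
clock: 5.42
tool_pos: [0.5547, -0.1925, 0.1703]
eef_rot: [0.676, 0.737, -0.001, -0.002]
contact_force: [0.1, -0.8, -2.7]
opening: 0.449
finger_force: 40.0
```

```bash
python3 - <<'E'
from fit import *
s=r.get_state(); print(s['clock'],s['tool_pos'],s['contact_force'],s['moment'])
yaw=.2017; h=w([.6141,.1885,yaw],(14-33-25,0,0)); print(h)
print(mv([h[0],h[1],.12],yaw))
E
```

```text
5.425 [ 0.55467775 -0.19251424  0.17027701] [ 0.06007781 -0.77792509 -2.72810927] [-0.04705315  0.08648195 -0.00354284]
[0.57099199 0.17968525 0.        ]
(array([0.3694, 0.0481, 0.0506]), array([-0.0031, -0.0015, -0.1165]), [[-0.085, 0.996, -0.003], [0.996, 0.085, 0.001], [0.001, -0.003, -1.0]])
```

{"op": "jog_arm", "data": {"turn": [[0,0,-0.02],[0,0,-0.05],[0,0,-0.09],[0,0,-0.116],[0,0,-0.116],[0,0,-0.116],[0,0,-0.116],[0,0,-0.116],[0,0,-0.116],[0,0,-0.116],[0,0,-0.116],[0,0,-0.116],[0,0,-0.116]], "translation": [[0.03,0,0],[0.07,0.005,0],[0.12,0.015,0],[0.17,0.025,0],[0.22,0.035,0],[0.27,0.04,0],[0.31,0.045,0.01],[0.34,0.048,0.02],[0.358,0.048,0.03],[0.364,0.048,0.04],[0.364,0.048,0.05],[0.364,0.048,0.05],[0.364,0.048,0.05]], "grip": [1,1,1,1,1,1,1,1,1,1,1,1,1]}}

```text
clock: 7.05
tool_pos: [0.5732, 0.1725, 0.1222]
eef_rot: [0.633, 0.774, -0.0, 0.0]
contact_force: [-0.0, -0.0, -3.7]
opening: 0.452
finger_force: 40.0
```

```bash
python3 - <<'E'
from fit import *
s=r.get_state(); print(s['clock'],s['tool_pos'],s['contact_force'],R.from_quat(s['eef_rot']).as_matrix().round(4).tolist())
a=cams.snapshot('scene')[:,:,::-1]; b=cams.snapshot('top')[:,:,::-1]
cv2.imwrite('pics/scene2.png',a);cv2.imwrite('pics/top2.png',b)
W=np.zeros((600,800,3),np.uint8)
W[:480,:520]=cv2.resize(a[60:180,315:445],None,fx=4,fy=4,interpolation=2)
c=cv2.resize(b[150:270,165:235],None,fx=4,fy=4,interpolation=2); W[:480,520:800]=c
cv2.imwrite('pics/z2.png',W)
E
```

```text
7.05 [0.57320291 0.17252529 0.12221564] [-0.01356804 -0.03750084 -3.68845221] [[-0.1979, 0.9802, 0.0005], [0.9802, 0.1979, -0.0005], [-0.0006, 0.0004, -1.0]]
```

View pics/z2.png

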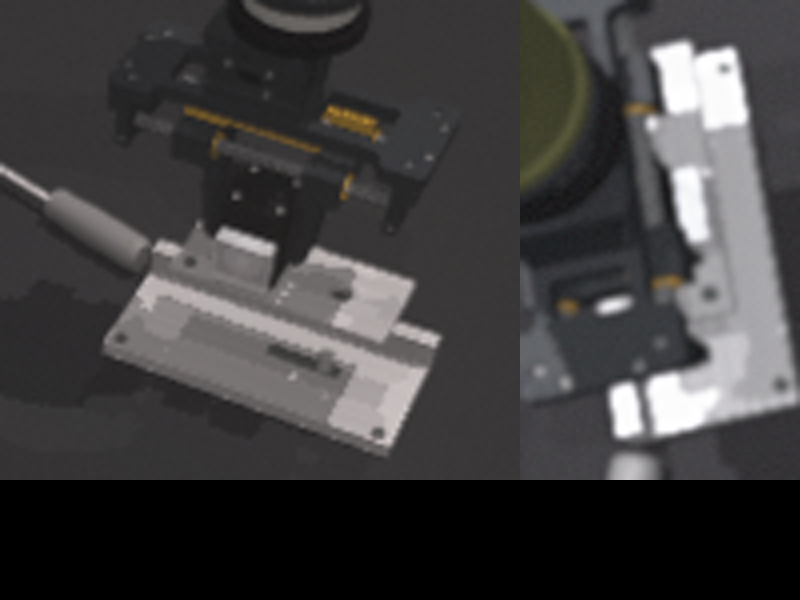

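The pump hangs level over the dock. In the left panel its +x corners are at (415,283) and (383,340) and the hole at (342,294). The pin is visible below at about (325,360).

```bash
python3 - <<'E'
from fit import *
s=r.get_state(); t=s['tool_pos']; z=t[2]-.0422
S=lambda u,v:('scene',f(u,v,0,0,315,60,4))
obs=[(S(415,283),(70,30,6)),(S(383,340),(70,-30,6)),(S(342,294),(33,0,6))]
for yaw in (.19,.2,.21):
  d=[]
  for (n,uv),L in obs:
    X=onz(n,uv,z+.006); exp=w([t[0],t[1],yaw],(L[0]+25,L[1],0)); d.append(R.from_euler('z',-yaw).apply(X-[exp[0],exp[1],X[2]])[:2]*1000)
  print(yaw,np.round(d,1).tolist())
# pin from this picture
dk=[.6141,.1885,.2017]
for uv in [(325,353),(325,360),(325,368)]:
  for zz in (.012,.026): print(uv,zz,R.from_euler('z',-dk[2]).apply(onz('scene',S(*uv)[1],zz)-np.r_[dk[:2],0])*1000)
print('tool in dock',R.from_euler('z',-dk[2]).apply(t-np.r_[dk[:2],0])*1000)
yd=.2017;h=w(dk,(11-58,-2,0)); print(mv([h[0],h[1],.0422+.029],yd))
E
```

```text
0.19 [[0.5, -2.0], [0.1, 1.7], [1.5, -2.8]]
0.2 [[0.8, -3.0], [-0.2, 0.7], [1.4, -3.4]]
0.21 [[1.0, -3.9], [-0.5, -0.2], [1.4, -4.0]]
(325, 353) 0.012 [10.3545188 12.6214958 12.       ]
(325, 353) 0.026 [13.0875444  -1.56966264 26.        ]
(325, 360) 0.012 [12.61941783  6.55547733 12.        ]
(325, 360) 0.026 [15.3073693  -7.51496029 26.        ]
(325, 368) 0.012 [15.18614951 -0.31893147 12.        ]
(325, 368) 0.026 [ 17.82302004 -14.25256034  26.        ]
tool in dock [-43.0991008   -6.84114506 122.51308475]
(array([ 0.0048, -0.004 ,  0.0513]), array([ 0.0009,  0.0001, -0.0018]), [[-0.199, 0.98, 0.001], [0.98, 0.199, 0.0], [-0.0, 0.001, -1.0]])
```

{"op": "jog_arm", "data": {"turn": [[0,0,-0.002],[0,0,-0.002],[0,0,-0.002],[0,0,-0.002],[0,0,-0.002],[0,0,-0.002],[0,0,-0.002]], "translation": [[0,-0.004,0.015],[0,-0.004,0.03],[0,-0.004,0.04],[0,-0.004,0.046],[0,-0.004,0.05],[0,-0.004,0.0515],[0,-0.004,0.0515]], "grip": [1,1,1,1,1,1,1]}}

```text
clock: 8.02
tool_pos: [0.569, 0.1731, 0.0707]
eef_rot: [0.632, 0.775, 0.0, 0.0]
contact_force: [-0.1, -0.0, -3.2]
opening: 0.446
finger_force: 40.0
```

{"op": "jog_arm", "data": {"turn": [[0,0,0],[0,0,0],[0,0,0],[0,0,0],[0,0,0],[0,0,0]], "translation": [[0.001,0,0],[0.002,0,0],[0.003,0,0],[0.004,0,0],[0.005,0,0],[0.005,0,0]], "grip": [1,1,1,1,1,1]}}

```text
clock: 8.78
tool_pos: [0.5678, 0.1781, 0.0705]
eef_rot: [0.632, 0.775, 0.0, -0.0]
contact_force: [-1.0, 1.2, -3.6]
opening: 0.451
finger_force: 40.0
```

{"op": "jog_arm", "data": {"turn": [[0,0,0],[0,0,0],[0,0,0],[0,0,0]], "translation": [[0.0005,0,0],[0.001,0,0],[0.0015,0,0],[0.0015,0,0]], "grip": [1,1,1,1]}}

```text
clock: 9.28
tool_pos: [0.5675, 0.1795, 0.0705]
eef_rot: [0.632, 0.775, 0.0, -0.0]
contact_force: [0.5, -0.4, -3.3]
opening: 0.452
finger_force: 40.0
```

{"op": "jog_arm", "data": {"turn": [[0,0,0],[0,0,0],[0,0,0],[0,0,0]], "translation": [[0.0005,0,0],[0.001,0,0],[0.0015,0,0],[0.0015,0,0]], "grip": [1,1,1,1]}}

```text
clock: 9.78
tool_pos: [0.5674, 0.1803, 0.0706]
eef_rot: [0.632, 0.775, -0.0, 0.0]
contact_force: [0.5, -1.5, -3.1]
opening: 0.452
finger_force: 40.0
```

{"op": "jog_arm", "data": {"turn": [[0,0,0],[0,0,0],[0,0,0],[0,0,0]], "translation": [[0.0005,0,0],[0.001,0,0],[0.001,0,0],[0.001,0,0]], "grip": [1,1,1,1]}}

```text
clock: 10.28
tool_pos: [0.5674, 0.1805, 0.0706]
eef_rot: [0.632, 0.775, -0.001, 0.001]
contact_force: [1.6, -5.7, -0.7]
opening: 0.45
finger_force: 40.0
```

```bash
cat > st.py <<'E'
from fit import *
s=r.get_state(); c=R.from_euler('z',-.2017)
print(s['clock'],'tcp dock mm',c.apply(s['tool_pos']-[.6141,.1885,0])*1000,'F dock',c.apply(s['contact_force']).round(2),'M',c.apply(s['moment']).round(3),'yaw',np.arctan2(*R.from_quat(s['eef_rot']).as_matrix()[[1,0],1]).round(4))
E
python3 st.py
```

```text
10.275 tcp dock mm [-47.39928724   1.54202448  70.6435853 ] F dock [ 0.45 -5.87 -0.68] M [-1.245  0.125  0.153] yaw 0.2022
```

Fence contact felt at about 6 N. I'll back off to mid-gap and then lower lightly onto the pin.

{"op": "jog_arm", "data": {"turn": [[0,0,0],[0,0,0],[0,0,0],[0,0,0],[0,0,0],[0,0,0],[0,0,0],[0,0,0]], "translation": [[-0.0015,0,0],[-0.0028,0,0],[-0.0028,-0.002,0],[-0.0028,-0.002,0.001],[-0.0028,-0.002,0.002],[-0.0028,-0.002,0.0025],[-0.0028,-0.002,0.003],[-0.0028,-0.002,0.003]], "grip": [1,1,1,1,1,1,1,1]}}

```text
clock: 11.28
tool_pos: [0.5655, 0.1792, 0.0678]
eef_rot: [0.632, 0.775, 0.0, -0.0]
contact_force: [-2.6, 1.0, 1.4]
opening: 0.451
finger_force: 40.0
```

```bash
python3 st.py
```

```text
11.275 tcp dock mm [-49.53342354   0.59837133  67.84959787] F dock [-2.32  1.45  1.37] M [0.217 0.269 0.04 ] yaw 0.2035
```

{"op": "jog_arm", "data": {"turn": [[0,0,0],[0,0,0],[0,0,0],[0,0,0],[0,0,0],[0,0,0]], "translation": [[0,0.0005,0],[0,0.001,0],[0,0.0015,0],[0,0.002,0],[0,0.0025,0],[0,0.003,0]], "grip": [1,1,1,1,1,1]}}

```text
clock: 12.02
tool_pos: [0.5668, 0.1792, 0.0677]
eef_rot: [0.632, 0.775, -0.001, -0.001]
contact_force: [-5.4, -0.7, 5.5]
opening: 0.45
finger_force: 40.0
```

```bash
python3 st.py
```

```text
12.025 tcp dock mm [-48.22298982   0.37111361  67.73026518] F dock [-5.39  0.39  5.46] M [0.156 0.687 0.054] yaw 0.2035
```

{"op": "jog_arm", "data": {"turn": [[0,0,0],[0,0,0],[0,0,0],[0,0,0]], "translation": [[0,0.0005,0],[0,0.001,0],[0,0.0015,0],[0,0.002,0]], "grip": [1,1,1,1]}}

```text
clock: 12.52
tool_pos: [0.5708, 0.1796, 0.0673]
eef_rot: [0.632, 0.775, 0.0, 0.0]
contact_force: [-0.4, 0.3, -2.7]
opening: 0.451
finger_force: 40.0
```

```bash
python3 st.py
```

```text
12.525 tcp dock mm [-4.42432667e+01 -6.70707066e-02  6.72520511e+01] F dock [-0.33  0.37 -2.66] M [-0.019  0.091  0.025] yaw 0.2027
```

Contact vanished at dock x of about -44, so the hole is over the pin. Lowering gently.

{"op": "jog_arm", "data": {"turn": [[0,0,0],[0,0,0],[0,0,0],[0,0,0],[0,0,0]], "translation": [[0,0,0.0007],[0,0,0.0014],[0,0,0.0021],[0,0,0.0028],[0,0,0.003]], "grip": [1,1,1,1,1]}}

```text
clock: 13.15
tool_pos: [0.5705, 0.1797, 0.0644]
eef_rot: [0.632, 0.775, -0.0, -0.0]
contact_force: [-0.1, -0.7, -3.3]
opening: 0.451
finger_force: 40.0
```

```bash
python3 st.py
```

```text
13.15 tcp dock mm [-44.5036823    0.13146439  64.44159206] F dock [-0.23 -0.63 -3.34] M [-0.071  0.093 -0.009] yaw 0.2031
```

Free descent to 22 mm, so the pin is in the hole. Continuing.

{"op": "jog_arm", "data": {"turn": [[0,0,0],[0,0,0],[0,0,0],[0,0,0],[0,0,0],[0,0,0],[0,0,0]], "translation": [[0,0,0.0015],[0,0,0.003],[0,0,0.0045],[0,0,0.006],[0,0,0.007],[0,0,0.008],[0,0,0.008]], "grip": [1,1,1,1,1,1,1]}}

```text
clock: 14.02
tool_pos: [0.5705, 0.1797, 0.0565]
eef_rot: [0.632, 0.775, -0.0, -0.0]
contact_force: [-0.3, 0.6, -2.4]
opening: 0.449
finger_force: 40.0
```

```bash
python3 st.py
```

```text
14.025 tcp dock mm [-44.46330432   0.10865911  56.46150811] F dock [-0.19  0.64 -2.44] M [-0.02   0.109  0.005] yaw 0.203
```

{"op": "jog_arm", "data": {"turn": [[0,0,0],[0,0,0],[0,0,0],[0,0,0],[0,0,0],[0,0,0]], "translation": [[0,0,0.0007],[0,0,0.0014],[0,0,0.002],[0,0,0.0026],[0,0,0.003],[0,0,0.003]], "grip": [1,1,1,1,1,1]}}

```text
clock: 14.78
tool_pos: [0.5705, 0.1797, 0.0542]
eef_rot: [0.632, 0.775, 0.0, 0.0]
contact_force: [-1.7, -0.4, 5.8]
opening: 0.448
finger_force: 40.0
```

```bash
python3 st.py
```

```text
14.775 tcp dock mm [-44.45271686   0.12993464  54.17068458] F dock [-1.76 -0.06  5.81] M [-0.085  0.574  0.031] yaw 0.203
```

The plate is seated: it stopped at exactly 12 mm with about 9 N on the base. Releasing and retreating.

{"op": "jog_arm", "data": {"turn": [[0,0,0],[0,0,0],[0,0,0],[0,0,0],[0,0,0],[0,0,0],[0,0,0],[0,0,0],[0,0,0],[0,0,0],[0,0,0],[0,0,0]], "translation": [[0,0,-0.0005],[0,0,-0.0005],[0,0,-0.0005],[0,0,-0.0005],[0,0,-0.0005],[0,0,-0.005],[0,0,-0.02],[0,0,-0.05],[0,0,-0.09],[0,0,-0.13],[0,0,-0.15],[0,0,-0.15]], "grip": [1,0.2,0.2,0.2,0.2,0.2,0.2,0.2,0.2,0.2,0.2,0.2]}}

```text
clock: 16.27
tool_pos: [0.5717, 0.18, 0.206]
eef_rot: [0.632, 0.775, 0.002, 0.001]
contact_force: [0.1, -0.5, -1.1]
opening: 0.801
finger_force: 0.0
```

{"op": "jog_arm", "data": {"turn": [[0,0,0],[0,0,0],[0,0,0],[0,0,0],[0,0,0],[0,0,0]], "translation": [[-0.04,0,-0.02],[-0.09,0,-0.04],[-0.14,0,-0.05],[-0.19,0,-0.05],[-0.22,0,-0.05],[-0.22,0,-0.05]], "grip": [0.2,0.2,0.2,0.2,0.2,0.2]}}

```text
clock: 17.02
tool_pos: [0.6143, -0.0395, 0.2524]
eef_rot: [0.634, 0.773, -0.001, -0.0]
contact_force: [0.5, -0.1, -0.4]
opening: 0.802
finger_force: 0.0
```

```bash
python3 st.py; python3 - <<'E'
from fit import *
a=cams.snapshot('scene')[:,:,::-1]; b=cams.snapshot('top')[:,:,::-1]
W=np.zeros((600,800,3),np.uint8)
W[:480,:480]=cv2.resize(a[70:190,325:445],None,fx=4,fy=4,interpolation=2)
W[:480,480:800]=cv2.resize(b[150:270,165:245],None,fx=4,fy=4,interpolation=2)
cv2.imwrite('pics/z3.png',W)
for d in models.place_of('scene','pump_hole')[:3]: print(d['p'],R.from_euler('z',-.2017).apply(d['position']-np.array([.6141,.1885,0]))*1000)
E
```

```text
17.025 tcp dock mm [ -45.4424994  -223.42537707  252.43761618] F dock [ 0.46 -0.23 -0.36] M [-0.017  0.073 -0.02 ] yaw 0.1975
0.91 [  70.12563157 -397.81333034   -0.8       ]
0.79 [ -97.00303232 -533.78814311   -0.8       ]
0.65 [15.80214439  3.40326795 11.2       ]
```

View pics/z3.png

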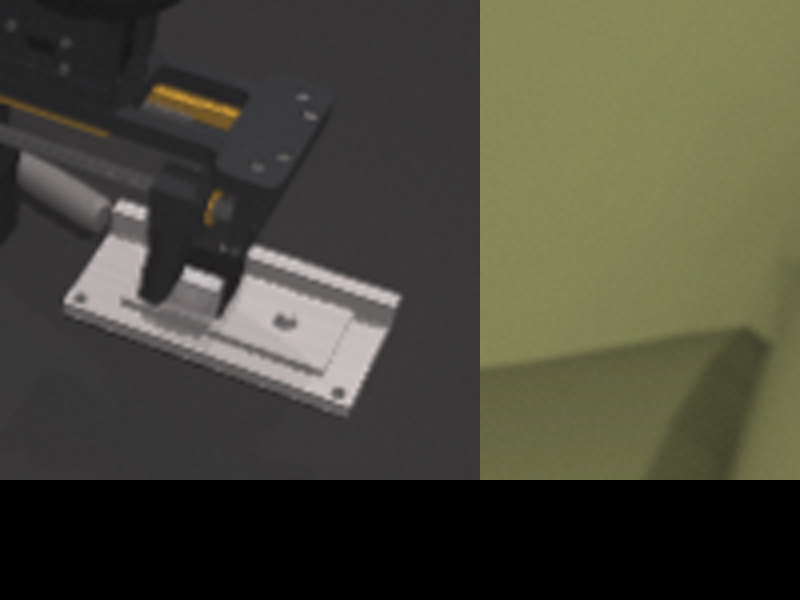

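The left panel shows the plate flat on the base and parallel to the fence, with the pin tip showing in the hole at (286,322). The arm is clear, so I'm handing in.

```bash
python3 -c "
from plant import r
print(r.finish_job())"
```

```text
the job is handed in; nothing more can be done
None
```

The pump head is mounted on the dock and handed in: the pin is in the hole, the plate lies flat and square along the fence, and the arm is clear; no verdict came back from the hand-in.

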